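# Change the printing blocks on the register studs

## Task

Push the rack's spring slide fully in so that it pushes the new printing blocks (bar grips) out of the rack, and let it spring back. Lift the two old blocks with the round knobs off their studs and set them flat, knob up, side by side in the open tray; then put every new block on a stud plate of its own, turned so that all three studs come through its holes and it lies flush on the plate. Leave the other things on the table where they are.

Things in the scene. Friction and masses are not known exactly. Their poses are not given: they have to be found in the camera images.
- block_a: New printing block a: pale wooden plate 64 x 64 x 10 mm with an upright dark bar grip, 28 mm long (along its x), 14 mm wide, top 52 mm above the underside; 0.12 kg. Three square through holes, 9.5 mm wide, 24 mm from the centre, at 0, 120, 240 degrees from its x. Origin: centre of the underside, z up. Starts on the table in a bay of the rack, grip along the rack's x. May be absent.
- block_b: New printing block b: pale wooden plate 64 x 64 x 10 mm with an upright dark bar grip, 28 mm long (along its x), 14 mm wide, top 52 mm above the underside; 0.12 kg. Three square through holes, 9.5 mm wide, 24 mm from the centre, at 0, 120, 240 degrees from its x. Origin: centre of the underside, z up. Starts on the table in a bay of the rack, grip along the rack's x. May be absent.
- block_c: New printing block c: pale wooden plate 64 x 64 x 10 mm with an upright dark bar grip, 28 mm long (along its x), 14 mm wide, top 52 mm above the underside; 0.12 kg. Three square through holes, 9.5 mm wide, 24 mm from the centre, at 0, 120, 240 degrees from its x. Origin: centre of the underside, z up. Starts on the table in a bay of the rack, grip along the rack's x. May be absent.
- old_a: Old printing block: the same 64 x 64 x 10 mm plate, holes and weight as the new ones, but with a round upright knob, 22 mm across, its top 52 mm above the underside. Origin: centre of the underside, z up. It starts fully seated on one of the three stud plates (the old blocks hold two of the three).
- old_b: Old printing block: the same 64 x 64 x 10 mm plate, holes and weight as the new ones, but with a round upright knob, 22 mm across, its top 52 mm above the underside. Origin: centre of the underside, z up. It starts fully seated on one of the three stud plates (the old blocks hold two of the three).
- studs_a: Stud plate a: fixed disc 92 mm across, 8 mm thick; three studs 6 mm across (tips tapered to 3), 16 mm above the disc, 24 mm from the centre, at 0, 120, 240 degrees from its x. Origin: centre of the underside, z up. A block fits in any of three turns 120 degrees apart; seated, its underside is 8 mm above the table and the studs stand 6 mm out of its top.
- studs_b: Stud plate b: fixed disc 92 mm across, 8 mm thick; three studs 6 mm across (tips tapered to 3), 16 mm above the disc, 24 mm from the centre, at 0, 120, 240 degrees from its x. Origin: centre of the underside, z up. A block fits in any of three turns 120 degrees apart; seated, its underside is 8 mm above the table and the studs stand 6 mm out of its top.
- studs_c: Stud plate c: fixed disc 92 mm across, 8 mm thick; three studs 6 mm across (tips tapered to 3), 16 mm above the disc, 24 mm from the centre, at 0, 120, 240 degrees from its x. Origin: centre of the underside, z up. A block fits in any of three turns 120 degrees apart; seated, its underside is 8 mm above the table and the studs stand 6 mm out of its top.
- tray: Open wooden tray, fixed, 200 mm (its x) by 110 mm (y) outside, 24 mm high, walls 4 mm, floor about 5 mm thick; two blocks fit side by side along its x. Origin: centre of the underside, z up.
- rack: Fixed bottomless rack: three bays along its y, at -74, 0, 74 mm. Origin: on the table, mid bays, z up; blocks come out at -x. Dividers 18 mm high from x = -35 to 35 mm, their lips hold the blocks down from x = -14 to 35; a strap 22 mm high crosses at x = 18 to 34. A block starts with its centre near x = -3 mm; the ejector leaves it near x = -55, clear of the lips, lying on the table.
- ejector (a joint): The rack's spring ejector slide, in m: 0 at rest, 0.055 fully pushed in towards the rack's -x, which pushes all blocks out of their bays at once. Spring 2.4 N at first, 6.8 N at the end, plus up to 5 N of friction of the blocks; it springs back when let go.
- ejector_tab (a point): Top centre of the ejector's black upright tab at the back of the rack: 44 mm wide along the rack's y, 10 mm thick along its x, from 14 up to 60 mm above the table; moves with the ejector. The table behind it (rack +x) is free for 60 mm.
- tape: Bystander: small paper tape roll lying flat, 48 mm across, 16 mm high. Origin: centre of its underside.
- ink: Bystander: amber ink jar, 40 mm across, 50 mm high. Origin: centre of its underside.
- pigment: Bystander: glass pigment jar with brass cap, 52 mm across, 40 mm high. Origin: centre of its underside.
- brush: Bystander: brush lying flat, about 200 mm long.
- seal: Bystander: upright brass seal, 26 mm across, 40 mm high. Origin: centre of its underside.
- wide_tape: Bystander: clear tape roll lying flat, 90 mm across, 25 mm high. Origin: centre of its underside.
Not all that is in view belongs to the job. What is shaped like the old_b but blue or pink is not meant.

How it is judged:
By the outcome, as a careful person would: the job done as asked, in the order asked, and still so for the second after the job is handed in, with the robot touching nothing.
Of block_a, block_b, block_c only 2 to 3 are there at a start; the rules pass over those that are not, and their reading is None.
At some moment in a run one of block_a, block_b, block_c may be knocked a few centimetres aside while the robot is not near it.
It also fails if it takes over 208 s, if anything falls off the work surface, if the arm or the gripper's body presses on something with over 40 N, if the wrist force passes 120 N, or if a joint passes its speed limit or range.

## Robot

A 6-joint arm with a two-finger parallel gripper is mounted at the origin on the work surface. World frame = base frame: x ahead of the robot, y to its left, z up, the work surface at z = 0. Lengths are in m, angles in degrees, forces in N, time in s.
With the tool pointing down it reaches from about 0.25 to 0.725 m from the base axis. Payload 9.7 kg.
Tool frame: the origin (TCP) lies on the mounting face of the last link; the fingertips stand 173 mm ahead of it and the grasp point (between the pads) lies 155 mm ahead of it; z points along the fingers, y is the line along which they close (so a half turn about z gives the same grasp; the last joint's range is limited). The gripper opens to 85 mm and grips with 20 to 120 N. Pads are 22 mm wide; open, the fingers measure 114 mm over their backs; the gripper's body (76 mm by 85 mm) begins 54 mm behind the grasp point. The pads swing forward as they close: fully open they stand 13 mm farther back than shut.
Start: joints at [-63.484, 4.979, 10.078, 95.1, 0, 90], TCP at [0.246, -0.492, 0.405] pointing down, gripper open.
Joint ranges: [-179.16, 179.16], [-48.56, 103.87], [-65.8, 70.77], [-126.05, 130.52], [-82.76, 87.17], [-180, 180]. Speed limits (degrees/s): [127.2, 127.2, 147.25, 180, 180, 180].

## Interface

Orientations are given as [roll, pitch, yaw] about the fixed x, y, z axes, in that order (R = Rz(yaw) Ry(pitch) Rx(roll)).
In Python, from workcell import bot, camera, camera_model, outline_of, pinpoint gives the robot as it stands.
- The arm moves only by the tool move_arm, never from a script. Its arguments are lists of equal length, an entry for each row: "jaw": the closure, from 0 (fully open) to 1 (shut); "delta_pos": the shift along the world's x, y, z in m, a list of three; "yaw": the turn about the world's z in rad. In form: {"jaw": [jaw, ...], "delta_pos": [[dx, dy, dz], ...], "yaw": [yaw, ...]}. A call has 1 to 10 rows; each row shifts and turns the commanded pose from where the row before left it; what a row does not reach is not made up. A row lasts 1/12 s, in which the tool goes at most 41.7 mm and 7.16 degrees, less where a joint would pass 70% of its speed; a pose out of reach is approached as far as the arm can. A call with a gripper value outside its range is refused whole. The fingers move at their own pace and stop on an object; "force" is the grip in N (left out, the last holds). Time passes only in rows, so rows that do not move let the fingers close. It gives the time, the measured TCP pose, the force, the opening and the grip force at its end, in the units of the state.
- bot.get_obs(): the state, without advancing time (a new reading comes with each control period).
- camera(name): name is "scene" or "top" or "wrist"; returns the picture (400x640x3 uint8, red, green, blue); there is no depth.
- camera_model(name): a dict with "fx", "fy", "cx", "cy" (pixels), "R" (3x3) and "t" (3): a world point X has camera coordinates R X + t. Camera axes: x right, y down, z forward; pixel columns grow to the right and rows downward; lengths in m; the calibration is good to about 2 mm. A picture is of the moment at which its call begins: read the wrist's pose just before it. camera_model takes no time and is no camera call; for the wrist camera it gives the pose at the moment of the call.
- bot.job_done(): hands the job in; it is judged then, once.
Trained networks look in the newest picture that a camera, given by its name, has taken for a name from the list of things; names that differ only in an ending like _2 or _b are one class to them, and where a whole thing is asked for, a point or a joint stands for the part that bears it (a point fixed in the world has none). Each returns a list of dicts, best first, with "confidence" (0 to 1); they miss things now and then, are a little off and sometimes report something else, mostly with a low value. They report only what shows in the picture. A call takes as long as a camera call. They do not tell look-alikes from the thing itself.
- outline_of(camera, thing): "mask" (400x640 bool, what is visible of it) and "xy" ([column, row] in pixels, amid what is visible of it).
- pinpoint(camera, thing): "xy" ([column, row] in pixels: a listed point, or the origin of a listed thing).
The state is a dict: "time": time; "q": joint angles; "qd": joint speeds; "joint_efforts": joint torques, N m; "ee_pos": TCP position; "tcp_rot": TCP orientation; "wrist_force": force on the tool from outside, world axes, zero at the start; "torque": the same for the moment, N m; "opening": finger opening in m; "grasp_force": force on a finger pad.
Only numpy, scipy, OpenCV 4.12 (cv2) and the standard library are available. Lean on these libraries where they do the work, as an engineer would, in place of code of your own. Each camera call takes 0.05 s, during which the arm holds its last target. There are 200 camera calls.

## Working session

There is one attempt and no reset: what is moved stays moved. The work goes in short steps, Python scripts to look and compute and a tool call to move; the robot and the scene stay as the last step left them, time stands still between calls to the robot, and variables do not carry over. Pictures are saved under pics/ and viewed, at most 14 in all, crops included, and the job is handed in when it is done.

Besides the shell and the picture viewer there is one more tool, called after "Emit:" by a JSON object that holds its "method" and its "body", one argument or row to a line. move_arm: Moves the arm, as the interface text tells. Its arguments: {"type":"object","properties":{"jaw":{"type":"array"},"delta_pos":{"type":"array"},"yaw":{"type":"array"},"force":{"type":"number"}},"required":["jaw","delta_pos","yaw"]}

```bash
mkdir -p pics; ls; cat > h.py <<'E'
import numpy as np, cv2
from workcell import bot, camera, camera_model, outline_of, pinpoint
def save(n,im): cv2.imwrite('pics/'+n,cv2.cvtColor(im,cv2.COLOR_RGB2BGR))
def ray(m,xy):
    R=np.array(m['R']);t=np.array(m['t'])
    d=R.T@np.array([(xy[0]-m['cx'])/m['fx'],(xy[1]-m['cy'])/m['fy'],1]);return -R.T@t,d
def atz(m,xy,z):
    c,d=ray(m,xy);return c+d*(z-c[2])/d[2]
def proj(m,X):
    p=np.array(m['R'])@np.array(X)+np.array(m['t']);return np.array([p[0]/p[2]*m['fx']+m['cx'],p[1]/p[2]*m['fy']+m['cy']])
def tri(obs):
    A=np.zeros((3,3));b=np.zeros(3)
    for m,xy in obs:
        c,d=ray(m,xy);d=d/np.linalg.norm(d);P=np.eye(3)-np.outer(d,d);A+=P;b+=P@c
    return np.linalg.solve(A,b)
E
python3 - <<'E'
from h import *
np.set_printoptions(precision=3,suppress=True)
o=bot.get_obs();print(o)
for c in ['scene','top','wrist']:
    im=camera(c);m=camera_model(c);save(c+'0.png',im)
    print(c,m['fx'],'pos',-np.array(m['R']).T@m['t'],'axis',np.array(m['R'])[2])
    if c=='wrist':continue
    for th in ['block_a','old_a','studs_a','tray','rack','ejector_tab']:
        z={'tray':0,'rack':0,'ejector_tab':.06,'block_a':0,'old_a':.008,'studs_a':0}[th]
        print(c,th,[(np.round(r['xy']),round(r['confidence'],2),np.round(atz(m,r['xy'],z)[:2],3)) for r in pinpoint(c,th)])
E
```

```text
pics
{'time': 0.0, 'q': array([-63.482,   5.011,  10.034,  95.1  ,   0.   ,  89.999]), 'qd': array([ 0.078,  0.1  ,  0.023, -0.039, -0.052,  0.147]), 'joint_efforts': array([ -0.001, -52.039,  46.481,   0.016,  -0.   ,   0.   ]), 'ee_pos': array([ 0.246, -0.492,  0.404]), 'tcp_rot': array([-179.923,   -0.   ,   26.519]), 'wrist_force': array([1.237, 0.198, 0.413]), 'torque': array([ 0.002, -0.027,  0.012]), 'grasp_force': 0.0, 'opening': 0.08532292675046814}
scene 470.6181296166255 pos [1.298 0.496 0.676] axis [-0.713 -0.417 -0.564]
scene block_a [(array([226., 180.]), 0.83, array([ 0.522, -0.241])), (array([243., 167.]), 0.59, array([ 0.447, -0.243])), (array([215., 197.]), 0.59, array([ 0.594, -0.216]))]
scene old_a [(array([316., 185.]), 0.87, array([ 0.437, -0.015])), (array([294., 223.]), 0.61, array([0.597, 0.02 ])), (array([420., 182.]), 0.61, array([0.294, 0.213])), (array([412., 331.]), 0.58, array([0.752, 0.363]))]
scene studs_a [(array([314., 189.]), 0.58, array([ 0.443, -0.017])), (array([348., 249.]), 0.58, array([0.606, 0.164])), (array([295., 230.]), 0.55, array([0.607
[... 746 characters left out ...]
73., 273.]), 0.63, array([0.294, 0.191])), (array([219., 132.]), 0.58, array([0.741, 0.357])), (array([186., 178.]), 0.56, array([0.594, 0.458]))]
top studs_a [(array([324., 175.]), 0.79, array([0.593, 0.027])), (array([337., 222.]), 0.72, array([ 0.446, -0.01 ])), (array([283., 174.]), 0.57, array([0.601, 0.155])), (array([445., 185.]), 0.52, array([ 0.553, -0.349]))]
top tray [(array([236., 188.]), 0.73, array([0.559, 0.305]))]
top rack [(array([410., 193.]), 0.72, array([ 0.53, -0.24]))]
top ejector_tab [(array([446., 184.]), 0.63, array([ 0.545, -0.335])), (array([407., 190.]), 0.24, array([ 0.527, -0.219]))]
wrist 351.09540142376557 pos [ 0.313 -0.458  0.375] axis [-0.264 -0.133 -0.955]
```

```bash
python3 - <<'E'
import cv2
t=cv2.imread('pics/top0.png')[90:310,160:480]
cv2.imwrite('pics/top0c.png',cv2.resize(t,None,fx=2.5,fy=2.5,interpolation=cv2.INTER_CUBIC))
E
```

```text
(no output)
```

View pics/top0c.png

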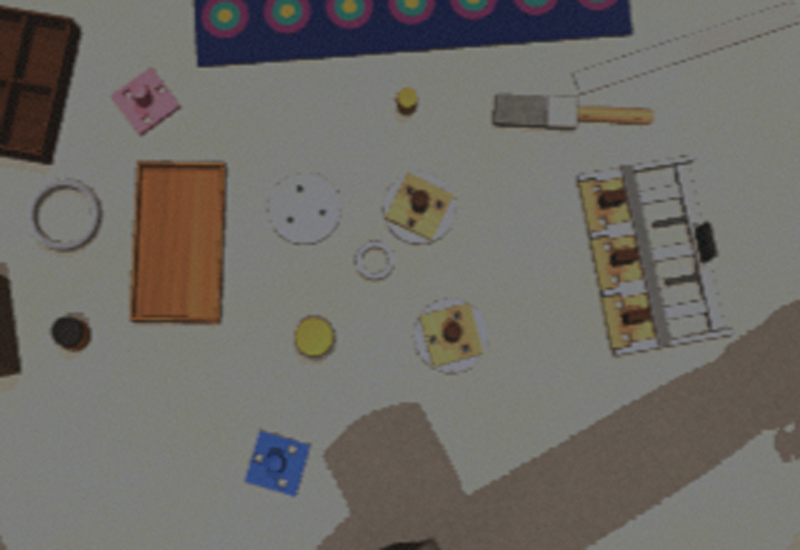

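View pics/scene0.png

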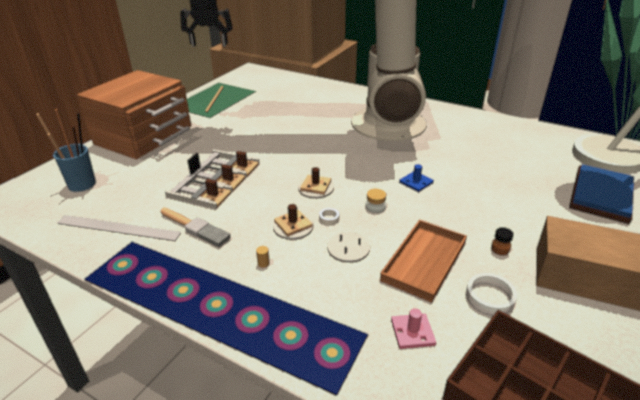

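The top view shows all three bar-grip blocks in the rack (crop ~(612,200), (622,258), (635,315)). Two pale blocks with dark knobs sit on stud plates at crop (420,202) and (452,332). The free stud plate is at (305,208) and the tray at (178,242). Of the four knobbed blocks, the blue (277,462) and pink (146,98) ones are decoys, so the two pale wooden ones are the old blocks. Next I'll look at the rack with the wrist camera.

Emit:
{"method": "move_arm", "body": {
  "jaw": [1,1,1,1,1,1,1,1,1],
  "delta_pos": [
    [0.034,0.025,0],
    [0.035,0.025,0],
    [0.035,0.025,0],
    [0.035,0.025,0],
    [0.035,0.025,0],
    [0.035,0.025,0],
    [0.035,0.025,0],
    [0.035,0.025,0],
    [0,0,0]
  ],
  "yaw": [-0.03,-0.03,-0.03,-0.03,-0.03,-0.03,-0.03,-0.03,0]
}}

```text
time: 1.5
ee_pos: [0.5209, -0.2939, 0.4037]
tcp_rot: [-179.9, -0.1, 13.0]
wrist_force: [0.9, -1.7, 0.4]
opening: -0.0003
grasp_force: 0.0
```

```bash
python3 - <<'E'
from h import *
np.set_printoptions(precision=3,suppress=True)
o=bot.get_obs();print(o['time'],o['ee_pos'],o['tcp_rot'],o['q'])
mw=camera_model('wrist');im=camera('wrist');save('w1.png',im)
camera('top');camera('scene')
for th in ['block_a','rack','ejector_tab','old_a','studs_a']:
    z={'rack':0,'ejector_tab':.06,'block_a':0,'old_a':.008,'studs_a':0}[th]
    print(th,[(np.round(r['xy']),round(r['confidence'],2),np.round(atz(mw,r['xy'],z)[:2],3)) for r in pinpoint('wrist',th)])
T=lambda th:tri([(mw,pinpoint('wrist',th)[0]['xy']),(camera_model('top'),pinpoint('top',th)[0]['xy']),(camera_model('scene'),pinpoint('scene',th)[0]['xy'])])
for th in ['rack','ejector_tab']:
    print(th,T(th))
E
```

```text
1.5 [ 0.521 -0.294  0.404] [-179.924   -0.054   12.961] [-29.449  11.766  17.558  95.804   0.093 137.591]
block_a [(array([258., 220.]), 0.97, array([ 0.452, -0.24 ])), (array([260., 155.]), 0.7, array([ 0.525, -0.23 ])), (array([262.,  82.]), 0.61, array([ 0.598, -0.219]))]
rack []
ejector_tab [(array([362., 175.]), 0.59, array([ 0.539, -0.331])), (array([261., 156.]), 0.32, array([ 0.535, -0.238]))]
old_a [(array([ 46., 195.]), 0.67, array([ 0.431, -0.013])), (array([11., 20.]), 0.66, array([0.598, 0.02 ]))]
studs_a [(array([20., 21.]), 0.59, array([0.6  , 0.017]))]Traceback (most recent call last):
  File "<stdin>", line 11, in <module>
  File "<stdin>", line 9, in <lambda>
IndexError: list index out of range
```

View pics/w1.png

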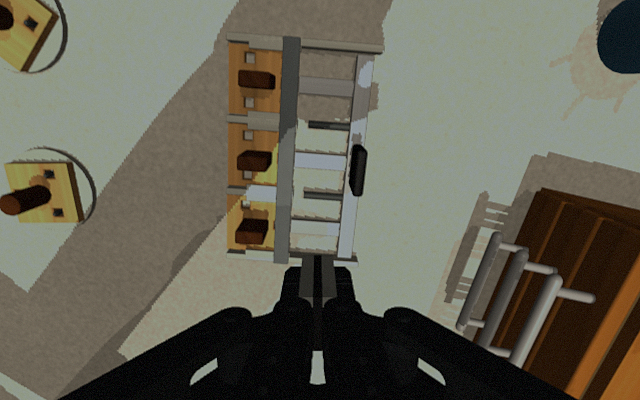

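```bash
python3 - <<'E'
from h import *
np.set_printoptions(precision=3,suppress=True)
m=camera_model('wrist')
for n,xy,z in [('strap top',(282,38),.022),('strap bot',(275,262),.022),('frame TL',(228,38),.018),('BL',(228,250),.018),('rear top',(371,55),.018),('rear bot',(350,262),.018),('tab',(359,171),.06),('tab',(361,145),.06),('tab',(359,196),.06),('handle',(490,240),.1),('handle',(463,320),.1),('handle0',(463,320),.05)]: print(n,atz(m,xy,z))
mt=camera_model('top');ms=camera_model('scene')
for n in [('ejector_tab')]:
  camera('top');camera('scene')
  a=pinpoint('top',n)[0]['xy'];b=pinpoint('scene',n)[0]['xy'];print(a,b,tri([(mt,a),(ms,b)]),tri([(mt,a),(ms,b),(m,(359,171))]))
E
```

```text
strap top [ 0.634 -0.239  0.022]
strap bot [ 0.41  -0.275  0.022]
frame TL [ 0.623 -0.19   0.018]
BL [ 0.411 -0.221  0.018]
rear top [ 0.638 -0.323  0.018]
rear bot [ 0.426 -0.357  0.018]
tab [ 0.536 -0.333  0.06 ]
tab [ 0.559 -0.329  0.06 ]
tab [ 0.513 -0.339  0.06 ]
handle [ 0.51 -0.45  0.1 ]
handle [ 0.43  -0.455  0.1  ]
handle0 [ 0.401 -0.486  0.05 ]
[440.7, 183.7] [193.2, 153.8] [ 0.544 -0.318  0.07 ] [ 0.54  -0.325  0.067]
```

The wrist view confirms three blocks in the rack at about (255,78), (252,160) and (250,230). The tab is at (359,171), which puts it at (0.537,-0.332), and the rack's x axis is at about -81°. I'll descend behind the tab and push.

Emit:
{"method": "move_arm", "body": {
  "jaw": [1,1,1,1,1,1,1,1,1,1],
  "delta_pos": [
    [0.011,-0.039,0],
    [0.011,-0.039,0],
    [0,0,-0.03],
    [0,0,-0.035],
    [0,0,-0.035],
    [0,0,-0.035],
    [0,0,-0.035],
    [0,0,-0.03],
    [0,0,0],
    [0,0,0]
  ],
  "yaw": [-0.035,-0.035,0,0,0,0,0,0,0,0]
}}

```text
time: 2.98
ee_pos: [0.538, -0.3757, 0.2037]
tcp_rot: [-179.9, 0.1, 8.8]
wrist_force: [-0.1, -0.7, 0.8]
opening: -0.0
grasp_force: 0.0
```

Emit:
{"method": "move_arm", "body": {
  "jaw": [1,1,1,1,1,1,1,1,1,1],
  "delta_pos": [
    [-0.001,0.006,0],
    [-0.001,0.006,0],
    [-0.001,0.006,0],
    [-0.001,0.006,0],
    [-0.001,0.006,0],
    [-0.001,0.006,0],
    [-0.001,0.006,0],
    [-0.001,0.006,0],
    [-0.001,0.006,0],
    [0,0,0]
  ],
  "yaw": [0,0,0,0,0,0,0,0,0,0]
}}

```text
time: 3.82
ee_pos: [0.5299, -0.3214, 0.2059]
tcp_rot: [179.9, -0.1, 8.8]
wrist_force: [3.1, -3.0, 2.0]
opening: -0.0001
grasp_force: 2.3
```

Emit:
{"method": "move_arm", "body": {
  "jaw": [1,1,1,1,1,1],
  "delta_pos": [
    [-0.001,0.006,0],
    [-0.001,0.006,0],
    [-0.001,0.006,0],
    [-0.001,0.004,0],
    [0,0,0],
    [0,0,0]
  ],
  "yaw": [0,0,0,0,0,0]
}}

```text
time: 4.32
ee_pos: [0.5262, -0.3003, 0.2059]
tcp_rot: [179.8, -0.2, 8.8]
wrist_force: [5.3, -5.3, 2.1]
opening: -0.0001
grasp_force: 3.1
```

```bash
python3 - <<'E'
from h import *
im=camera('wrist');save('w2.png',im);o=bot.get_obs();print(o['ee_pos'],o['wrist_force'])
for c in ['top']:
  camera(c);print([(np.round(r['xy']),np.round(atz(camera_model(c),r['xy'],0)[:2],3)) for r in pinpoint(c,'block_a')])
E
```

```text
[ 0.52623827 -0.3003357   0.2058274 ] [ 4.76546394 -5.26065202  2.75060306]
[(array([393., 197.]), array([ 0.517, -0.184])), (array([388., 175.]), array([ 0.59 , -0.174])), (array([397., 217.]), array([ 0.456, -0.196]))]
```

View pics/w2.png

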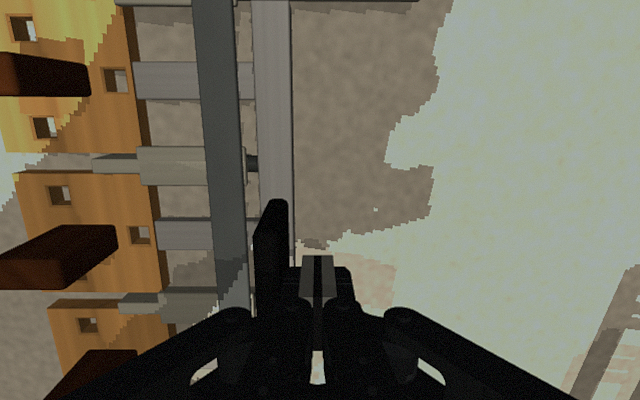

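The wrist view shows the blocks near the end of their travel with the tab against the finger. I'll push on until I feel the stop.

Emit:
{"method": "move_arm", "body": {
  "jaw": [1,1,1,1],
  "delta_pos": [
    [0,0.003,0],
    [-0.001,0.003,0],
    [0,0.003,0],
    [0,0,0]
  ],
  "yaw": [0,0,0,0]
}}

```text
time: 4.8
ee_pos: [0.5252, -0.2926, 0.2059]
tcp_rot: [179.6, -0.1, 8.7]
wrist_force: [5.4, -16.0, -0.3]
opening: 0.0001
grasp_force: 8.3
```

Emit:
{"method": "move_arm", "body": {
  "jaw": [1,1,1,1],
  "delta_pos": [
    [0,0.002,0],
    [-0.001,0.002,0],
    [0,0,0],
    [0,0,0]
  ],
  "yaw": [0,0,0,0]
}}

```text
time: 5.13
ee_pos: [0.5247, -0.2912, 0.2061]
tcp_rot: [179.2, -0.2, 8.5]
wrist_force: [10.3, -33.9, -6.6]
opening: -0.0001
grasp_force: 17.7
```

The force jumped to 34 N, so the slide is at its stop. I'll retreat, rise and go to survey the plates.

Emit:
{"method": "move_arm", "body": {
  "jaw": [1,1,1,1,1,1,1,1,1,1],
  "delta_pos": [
    [0.001,-0.008,0],
    [0.002,-0.012,0],
    [0.002,-0.014,0],
    [0.002,-0.014,0],
    [0.002,-0.014,0],
    [0.002,-0.014,0],
    [0.001,-0.01,0],
    [0,0,0.03],
    [0,0,0.04],
    [0,0,0.04]
  ],
  "yaw": [0,0,0,0,0,0,0,0,0,0]
}}

```text
time: 5.97
ee_pos: [0.5349, -0.3729, 0.3143]
tcp_rot: [-179.8, 0.2, 8.7]
wrist_force: [0.6, 0.1, 0.9]
opening: -0.0001
grasp_force: 0.0
```

Emit:
{"method": "move_arm", "body": {
  "jaw": [0.5,0.5,0.5,0.5,0.5,0.5,0.5,0.5,0.5,0.5],
  "delta_pos": [
    [0,0.03,0.03],
    [0,0.04,0.01],
    [0,0.04,0.01],
    [0,0.04,0],
    [0,0.04,0],
    [0,0.04,0],
    [0,0.04,0],
    [0,0.04,0],
    [-0.015,0.04,0],
    [-0.015,0.03,0]
  ],
  "yaw": [0,0,0,0,0,0,0,0,0,0]
}}

```text
time: 6.8
ee_pos: [0.5052, 0.008, 0.3636]
tcp_rot: [-179.9, 0.1, 8.8]
wrist_force: [1.3, 0.5, -1.2]
opening: 0.0431
grasp_force: 0.0
```

```bash
cat >> h.py <<'E'
np.set_printoptions(precision=4,suppress=True)
def look(things,name=None,cam='wrist'):
    o=bot.get_obs();m=camera_model(cam);im=camera(cam)
    if name: save(name,im)
    print('ee',o['ee_pos'],o['tcp_rot'][2],o['time'])
    for th,z in things:
        print(th,[(np.round(r['xy']),round(r['confidence'],2),np.round(atz(m,r['xy'],z)[:2],4)) for r in pinpoint(cam,th)])
    return m,im
E
python3 - <<'E'
from h import *
m,im=look([('old_a',.008),('studs_a',0),('tray',0),('block_a',0)],'w3.png')
import json;json.dump({k:np.array(v).tolist() for k,v in m.items()},open('w3.json','w'))
E
```

```text
ee [0.5052 0.008  0.3636] 8.827720730161683 6.8
old_a [(array([331., 248.]), 0.84, array([ 0.4388, -0.0163])), (array([324.,  76.]), 0.65, array([0.5985, 0.0168])), (array([121., 341.]), 0.62, array([0.2926, 0.1945]))]
studs_a [(array([333., 243.]), 0.71, array([ 0.4408, -0.0185])), (array([158.,  46.]), 0.6, array([0.6002, 0.1634])), (array([522., 119.]), 0.58, array([ 0.5898, -0.1706]))]
tray []
block_a [(array([510., 196.]), 0.95, array([ 0.5176, -0.1824])), (array([162., 222.]), 0.74, array([0.4362, 0.1563])), (array([520., 116.]), 0.57, array([ 0.5921, -0.1675])), (array([498., 262.]), 0.55, array([ 0.4464, -0.1922]))]
```

View pics/w3.png

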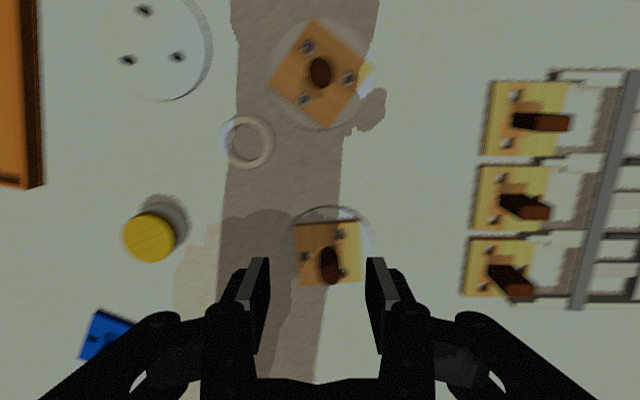

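The wrist view shows the two old blocks at (330,250) and (320,72), the free plate at (145,45) and the ejected blocks at right. The slide is back at rest. Next come the tray pose and a closer view of the near old block.

Emit:
{"method": "move_arm", "body": {
  "jaw": [0.4,0.4,0.4,0.4,0.4],
  "delta_pos": [
    [-0.03,-0.01,-0.02],
    [-0.035,-0.014,-0.03],
    [0,0,-0.03],
    [0,0,0],
    [0,0,0]
  ],
  "yaw": [0,0,0,0,0]
}}

```text
time: 7.47
ee_pos: [0.4455, -0.0175, 0.2878]
tcp_rot: [-180.0, 0.1, 8.6]
wrist_force: [0.7, 0.1, 0.9]
opening: 0.0513
grasp_force: 0.0
```

```bash
python3 - <<'E'
from h import *
m,im=look([('old_a',.008),('studs_a',0)],'w4.png')
for r in outline_of('wrist','old_a')[:2]: print(r['confidence'],r['xy'],np.argwhere(r['mask']).min(0),np.argwhere(r['mask']).max(0))
mt=camera_model('top');im=camera('top')
for r in outline_of('top','tray')[:1]:
    rect=cv2.minAreaRect(np.argwhere(r['mask'])[:,::-1].astype(np.float32));b=cv2.boxPoints(rect)
    W=np.array([atz(mt,p,.024)[:2] for p in b]);print('tray',W,W.mean(0))
    for i in range(4):d=W[(i+1)%4]-W[i];print(np.linalg.norm(d),np.degrees(np.arctan2(d[1],d[0])))
E
```

```text
ee [ 0.4455 -0.0175  0.2878] 8.64728545563405 7.4667
old_a [(array([314., 214.]), 0.82, array([ 0.4367, -0.0163]))]
studs_a []
0.97 [33.9, 339.1] [296   0] [392  88]
0.88 [306.0, 10.1] [  0 266] [ 34 333]
tray [[0.4646 0.3741]
 [0.6659 0.3683]
 [0.6584 0.2536]
 [0.4575 0.2619]] [0.5616 0.3145]
0.20134782585037794 -1.6569827103634551
0.11486041889527528 -93.72280919344041
0.20112250711858973 177.64648360408074
0.11240850550519448 86.35461051247054
```

View pics/w4.png

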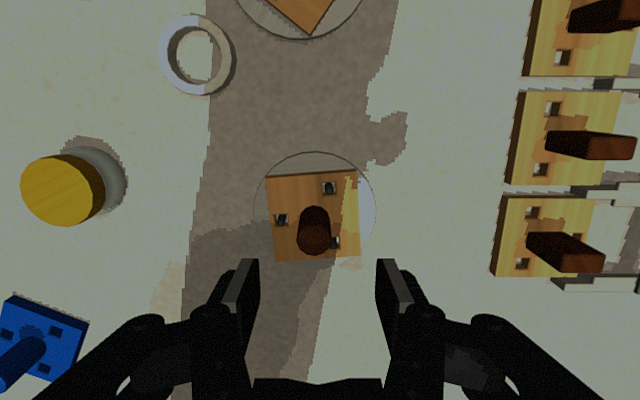

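```bash
python3 - <<'E'
from h import *
m=camera_model('wrist')
P=np.array([atz(m,p,.018)[:2] for p in [(266,177),(355,172),(361,258),(275,263)]]);print(P,P.mean(0),[np.degrees(np.arctan2(*(P[(i+1)%4]-P[i])[::-1])) for i in range(4)])
print('knob',atz(m,(314,236),.06)[:2])
S=np.array([atz(m,p,.023)[:2] for p in [(329,187),(282,219),(334,243)]]);c=S.mean(0);print('studs',S,c,[np.degrees(np.arctan2(*(s-c)[::-1])) for s in S])
E
```

```text
[[ 0.4634  0.0224]
 [ 0.4764 -0.0388]
 [ 0.4123 -0.0554]
 [ 0.3982  0.0083]] [ 0.4376 -0.0159] [np.float64(-77.94098306814927), np.float64(-165.46909373886655), np.float64(102.42999143746711), np.float64(12.21340732655155)]
knob [ 0.4412 -0.0154]
studs [[ 0.4642 -0.0222]
 [ 0.4359  0.0072]
 [ 0.4233 -0.0326]] [ 0.4411 -0.0159] [np.float64(-15.271376018892209), np.float64(102.81152988057352), np.float64(-136.80703181073207)]
```

Emit:
{"method": "move_arm", "body": {
  "jaw": [0.4,0.4,0.4,0.4,0.4,1,1,1,1,1],
  "delta_pos": [
    [-0.005,0.0015,-0.01],
    [0,0,-0.03],
    [0,0,-0.03],
    [0,0,-0.016],
    [0,0,0],
    [0,0,0],
    [0,0,0],
    [0,0,0],
    [0,0,0],
    [0,0,0]
  ],
  "yaw": [0.07,0,0,0,0,0,0,0,0,0],
  "force": 30
}}

```text
time: 8.6
ee_pos: [0.4413, -0.0151, 0.2041]
tcp_rot: [180.0, -0.2, 12.8]
wrist_force: [-0.7, 0.1, 7.2]
opening: 0.0213
grasp_force: 29.7
```

Emit:
{"method": "move_arm", "body": {
  "jaw": [1,1,1,1,1,1,1,1],
  "delta_pos": [
    [0,0,0.003],
    [0,0,0.005],
    [0,0,0.005],
    [0,0,0.007],
    [0,0,0.01],
    [0,0,0.03],
    [0,0,0.03],
    [0,0,0.02]
  ],
  "yaw": [0,0,0,0,0,0,0,0],
  "force": 40
}}

```text
time: 9.27
ee_pos: [0.4405, -0.0151, 0.3156]
tcp_rot: [180.0, -0.1, 12.8]
wrist_force: [-0.3, 0.1, -1.8]
opening: 0.0207
grasp_force: 39.2
```

Emit:
{"method": "move_arm", "body": {
  "jaw": [1,1,1,1,1,1,1,1,1,1],
  "delta_pos": [
    [0.008,0.031,0],
    [0.008,0.035,0],
    [0.008,0.035,0],
    [0.008,0.035,0],
    [0.008,0.035,0],
    [0.008,0.035,0],
    [0.008,0.035,0],
    [0.008,0.035,0],
    [0.008,0.035,0],
    [0.004,0.02,0]
  ],
  "yaw": [-0.026,-0.026,-0.026,-0.026,-0.026,-0.026,-0.026,-0.026,-0.026,-0.026]
}}

```text
time: 10.1
ee_pos: [0.5549, 0.1321, 0.3114]
tcp_rot: [-172.8, 0.1, 12.0]
wrist_force: [0.3, -1.0, -1.0]
opening: 0.0206
grasp_force: 39.4
```

Emit:
{"method": "move_arm", "body": {
  "jaw": [1,1,1,1,1,1,1,1],
  "delta_pos": [
    [0,0,0],
    [0,0,-0.025],
    [0,0,-0.03],
    [0,0,-0.03],
    [0,0,-0.018],
    [0,0,-0.005],
    [0,0,-0.003],
    [0,0,0]
  ],
  "yaw": [0,0,0,0,0,0,0,0]
}}

```text
time: 10.77
ee_pos: [0.5528, 0.1308, 0.2021]
tcp_rot: [-172.8, 0.1, 11.9]
wrist_force: [-7.9, 1.5, 12.6]
opening: 0.0208
grasp_force: 44.9
```

The last joint reached its limit (j6 = 180 + j1 − yaw). I'll lift straight up and check the state.

Emit:
{"method": "move_arm", "body": {
  "jaw": [1,1,1,1,1],
  "delta_pos": [
    [0,0,0.01],
    [0,0,0.02],
    [0,0,0.03],
    [0,0,0.04],
    [0,0,0]
  ],
  "yaw": [0,0,0,0,0]
}}

```text
time: 11.18
ee_pos: [0.5543, 0.1308, 0.3086]
tcp_rot: [-172.9, -0.5, 11.9]
wrist_force: [1.0, 0.6, 0.1]
opening: 0.0206
grasp_force: 42.8
```

```bash
python3 - <<'E'
from h import *
o=bot.get_obs();print(o['q'],o['tcp_rot'],o['ee_pos'])
look([('old_a',.1),('studs_a',0),('tray',0)],'w5.png')
camera('scene');camera('top');save('s5.png',np.hstack([camera('scene')[120:320,180:520]]))
E
```

```text
[ 11.8772   6.4813   0.9808  84.0388   7.1464 179.9422] [-172.8541   -0.4679   11.9346] [0.5543 0.1308 0.3086]
ee [0.5543 0.1308 0.3086] 11.934608286253633 11.1833
old_a [(array([319., 259.]), 0.97, array([0.5395, 0.1537])), (array([532., 177.]), 0.55, array([0.61  , 0.0617]))]
studs_a [(array([342., 130.]), 0.95, array([0.6036, 0.161 ]))]
tray [(array([147., 135.]), 0.93, array([0.5634, 0.32  ]))]
```

View pics/w5.png

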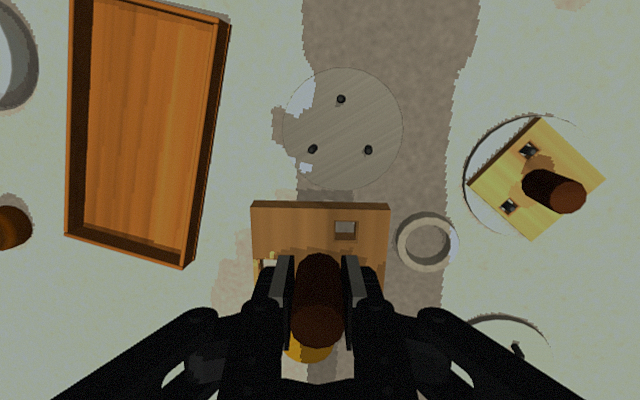

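The old block is still held, the stud plate (342,130) and tray (147,135) are unharmed, and the tool is tilted by 7°. I'll turn the other way, towards yaw 88°, to free the last joint.

Emit:
{"method": "move_arm", "body": {
  "jaw": [1,1,1,1,1,1,1,1,1,1],
  "delta_pos": [
    [0,0,0],
    [0,0,0],
    [0,0,0],
    [0,0,0],
    [0,0,0],
    [0,0,0],
    [0,0,0],
    [0,0,0],
    [0,0,0],
    [0,0,0]
  ],
  "yaw": [0.12,0.12,0.12,0.12,0.12,0.12,0.12,0.12,0.12,0.12]
}}

```text
time: 12.37
ee_pos: [0.5537, 0.131, 0.2989]
tcp_rot: [-172.7, 0.1, 81.1]
wrist_force: [-0.6, 0.4, -1.8]
opening: 0.0207
grasp_force: 42.6
```

The tilt stays in the command. It was picked up at a limit, so I can undo it at another one. I'll turn so the fingers tilt towards the base, then reach outward to the edge of reach, which should swing them back upright.

Emit:
{"method": "move_arm", "body": {
  "jaw": [1,1,1,1,1],
  "delta_pos": [
    [0.029,0.007,0],
    [0.029,0.007,0],
    [0.029,0.007,0],
    [0.029,0.007,0],
    [0,0,0]
  ],
  "yaw": [0.097,0.097,0.097,0.097,0]
}}

```text
time: 12.78
ee_pos: [0.6735, 0.1601, 0.295]
tcp_rot: [-172.6, 0.1, 103.3]
wrist_force: [0.8, 0.2, -2.8]
opening: 0.0207
grasp_force: 42.6
```

Emit:
{"method": "move_arm", "body": {
  "jaw": [1,1,1,1],
  "delta_pos": [
    [0.019,0.005,0],
    [0.019,0.005,0],
    [0.019,0.005,0],
    [0,0,0]
  ],
  "yaw": [0,0,0,0]
}}

```text
time: 13.12
ee_pos: [0.7289, 0.1746, 0.2962]
tcp_rot: [-172.6, 0.1, 102.9]
wrist_force: [0.8, 0.4, -1.7]
opening: 0.0207
grasp_force: 42.5
```

```bash
python3 - <<'E'
from h import *
o=bot.get_obs();print(o['q'],o['tcp_rot'],o['ee_pos'])
E
```

```text
[ 13.481   39.3433  42.5512 100.5666  -0.0428  90.5516] [-172.6421    0.1131  102.9394] [0.7289 0.1746 0.2962]
```

Emit:
{"method": "move_arm", "body": {
  "jaw": [1,1,1,1],
  "delta_pos": [
    [0.019,0.005,0],
    [0.019,0.005,0],
    [0.019,0.005,0],
    [0.019,0.005,0]
  ],
  "yaw": [0,0,0,0]
}}

```text
time: 13.45
ee_pos: [0.7929, 0.1916, 0.2962]
tcp_rot: [-173.2, 0.1, 102.9]
wrist_force: [54.4, 13.3, 54.9]
opening: 0.0207
grasp_force: 43.0
```

```bash
python3 - <<'E'
from h import *
o=bot.get_obs();print(o['q'],o['tcp_rot'],o['ee_pos'])
E
```

```text
[ 13.5872  56.8096  70.7869 110.8277  -0.0288  90.664 ] [-173.1503    0.1078  102.9313] [0.7929 0.1916 0.2962]
```

Emit:
{"method": "move_arm", "body": {
  "jaw": [1,1,1,1],
  "delta_pos": [
    [0.004,0.001,0],
    [0.004,0.001,0],
    [0.004,0.001,0],
    [0.004,0.001,0]
  ],
  "yaw": [0,0,0,0]
}}

```text
time: 13.78
ee_pos: [0.7972, 0.1928, 0.2954]
tcp_rot: [-174.1, 0.1, 102.9]
wrist_force: [-0.2, -0.6, -1.4]
opening: 0.0208
grasp_force: 42.7
```

```bash
python3 - <<'E'
from h import *
o=bot.get_obs();print(o['q'],o['tcp_rot'],o['ee_pos'],o['wrist_force'])
E
```

```text
[ 13.5974  56.8095  70.7445 109.8264  -0.028   90.6561] [-174.1092    0.0952  102.9476] [0.7972 0.1928 0.2954] [-0.181  -0.5912 -1.3805]
```

Emit:
{"method": "move_arm", "body": {
  "jaw": [1,1,1,1,1,1],
  "delta_pos": [
    [0.008,0.002,0],
    [0.008,0.002,0],
    [0.008,0.002,0],
    [0.008,0.002,0],
    [0.008,0.002,0],
    [0.008,0.002,0]
  ],
  "yaw": [0,0,0,0,0,0]
}}

```text
time: 14.28
ee_pos: [0.811, 0.1965, 0.2795]
tcp_rot: [-175.8, 0.1, 103.0]
wrist_force: [0.3, -0.5, -1.7]
opening: 0.0206
grasp_force: 42.7
```

```bash
python3 - <<'E'
from h import *
o=bot.get_obs();print(o['q'],o['tcp_rot'],o['ee_pos'],o['wrist_force'])
E
```

```text
[ 13.6247  57.8146  70.7048 107.09    -0.0254  90.6745] [-175.8008    0.0747  102.9539] [0.811  0.1965 0.2795] [ 0.3235 -0.5    -1.6716]
```

Emit:
{"method": "move_arm", "body": {
  "jaw": [1,1,1,1,1,1,1,1],
  "delta_pos": [
    [0.01,0.0024,0.004],
    [0.01,0.0024,0.004],
    [0.01,0.0024,0.004],
    [0.01,0.0024,0.004],
    [0.01,0.0024,0.004],
    [0.01,0.0024,0.004],
    [0.01,0.0024,0.004],
    [0.01,0.0024,0.004]
  ],
  "yaw": [0,0,0,0,0,0,0,0]
}}

```text
time: 14.95
ee_pos: [0.8242, 0.1996, 0.2862]
tcp_rot: [-179.6, 0.0, 103.0]
wrist_force: [-0.1, -0.1, -0.2]
opening: 0.0207
grasp_force: 42.7
```

```bash
python3 - <<'E'
from h import *
o=bot.get_obs();print(o['q'],o['tcp_rot'],o['ee_pos'],o['wrist_force'])
E
```

```text
[ 13.6139  57.3193  70.7084 103.8127  -0.0272  90.6615] [-179.5767    0.0321  102.9526] [0.8242 0.1996 0.2862] [-0.0852 -0.1213 -0.2119]
```

Emit:
{"method": "move_arm", "body": {
  "jaw": [1,1,1,1,1,1,1,1,1,1],
  "delta_pos": [
    [0.006,0.0015,0.002],
    [-0.02,0,0.01],
    [-0.035,0.005,0.01],
    [-0.037,0.016,0],
    [-0.037,0.016,0],
    [-0.037,0.016,0],
    [-0.037,0.016,0],
    [-0.037,0.016,0],
    [-0.037,0.016,0],
    [-0.036,0.016,0]
  ],
  "yaw": [0,0,0,-0.037,-0.037,-0.037,-0.037,-0.037,-0.037,-0.037]
}}

```text
time: 15.78
ee_pos: [0.5312, 0.3131, 0.3038]
tcp_rot: [-179.8, 0.0, 88.4]
wrist_force: [-0.4, 0.9, -0.4]
opening: 0.0213
grasp_force: 42.7
```

```bash
python3 - <<'E'
from h import *
o=bot.get_obs();print(o['q'],o['tcp_rot'],o['ee_pos'],o['wrist_force'])
look([('old_a',.1),('tray',0)],'w6.png')
E
```

```text
[ 30.4977  13.3888   8.418   85.1653   0.0844 122.0522] [-179.8398    0.0007   88.4454] [0.5312 0.3131 0.3038] [-0.3944  0.9113 -0.4324]
ee [0.5312 0.3131 0.3038] 88.44539674934416 15.7833
old_a [(array([597., 128.]), 0.97, array([0.6679, 0.3711])), (array([322., 260.]), 0.84, array([0.5328, 0.3041])), (array([ 53., 326.]), 0.79, array([0.3753, 0.2656]))]
tray [(array([359., 188.]), 0.82, array([0.5638, 0.3183]))]
```

View pics/w6.png

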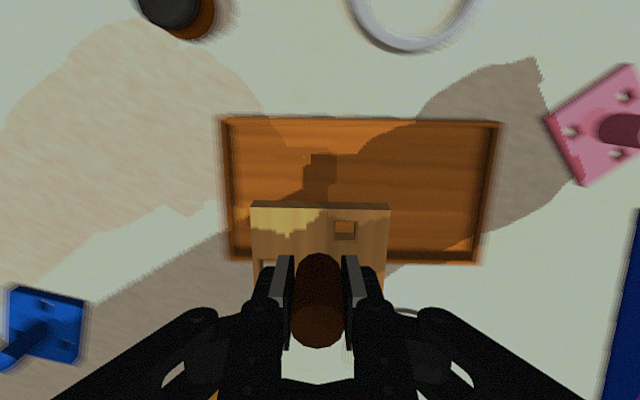

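The tool is upright again and the held block is level. I'll set it down in the near slot of the tray.

Emit:
{"method": "move_arm", "body": {
  "jaw": [1,1,1,1,1,1,1,1],
  "delta_pos": [
    [-0.014,0.004,0],
    [0,0,-0.03],
    [0,0,-0.035],
    [0,0,-0.022],
    [0,0,-0.006],
    [0,0,-0.004],
    [0,0,0],
    [0,0,0]
  ],
  "yaw": [0,0,0,0,0,0,0,0]
}}

```text
time: 16.6
ee_pos: [0.5202, 0.3169, 0.2082]
tcp_rot: [-179.9, -0.0, 88.5]
wrist_force: [-0.2, 0.5, -0.7]
opening: 0.0209
grasp_force: 42.7
```

Emit:
{"method": "move_arm", "body": {
  "jaw": [1,1,1],
  "delta_pos": [
    [0,0,-0.002],
    [0,0,-0.002],
    [0,0,0]
  ],
  "yaw": [0,0,0]
}}

```text
time: 16.85
ee_pos: [0.5195, 0.3169, 0.203]
tcp_rot: [-179.8, 0.0, 88.6]
wrist_force: [0.2, 0.0, -0.6]
opening: 0.0206
grasp_force: 42.7
```

Emit:
{"method": "move_arm", "body": {
  "jaw": [1,1,1,1],
  "delta_pos": [
    [0,0,-0.0015],
    [0,0,-0.0015],
    [0,0,0],
    [0,0,0]
  ],
  "yaw": [0,0,0,0]
}}

```text
time: 17.18
ee_pos: [0.5195, 0.317, 0.2003]
tcp_rot: [-179.9, -0.0, 88.6]
wrist_force: [-0.7, 1.1, 4.6]
opening: 0.0206
grasp_force: 42.9
```

Emit:
{"method": "move_arm", "body": {
  "jaw": [1,1,1],
  "delta_pos": [
    [0,0,-0.0015],
    [0,0,0],
    [0,0,0]
  ],
  "yaw": [0,0,0]
}}

```text
time: 17.43
ee_pos: [0.5197, 0.3173, 0.1994]
tcp_rot: [-179.9, -0.1, 88.6]
wrist_force: [0.7, 2.6, 7.0]
opening: 0.0207
grasp_force: 43.2
```

Emit:
{"method": "move_arm", "body": {
  "jaw": [0.4,0.4,0.4,0.4,0.4,0.4,0.4],
  "delta_pos": [
    [0,0,0],
    [0,0,0],
    [0,0,0],
    [0,0,0.02],
    [0,0,0.03],
    [0,0,0.03],
    [0,0,0.02]
  ],
  "yaw": [0,0,0,0,0,0,0]
}}

```text
time: 18.02
ee_pos: [0.5194, 0.3167, 0.3006]
tcp_rot: [-179.9, -0.0, 88.5]
wrist_force: [0.2, 0.3, 0.7]
opening: 0.051
grasp_force: 0.0
```

Emit:
{"method": "move_arm", "body": {
  "jaw": [0.4,0.4,0.4,0.4,0.4,0.4,0.4,0.4,0.4,0.4],
  "delta_pos": [
    [0.01,-0.034,0],
    [0.01,-0.037,0],
    [0.01,-0.037,0],
    [0.01,-0.037,0],
    [0.01,-0.037,0],
    [0.01,-0.037,0],
    [0.01,-0.037,0],
    [0.008,-0.037,0],
    [0,0,0],
    [0,0,0]
  ],
  "yaw": [0,0,0,0,0,0,0,0,0,0]
}}

```text
time: 18.85
ee_pos: [0.5975, 0.0218, 0.2975]
tcp_rot: [-179.7, 0.0, 88.4]
wrist_force: [-0.2, 0.3, 0.5]
opening: 0.0512
grasp_force: 0.0
```

```bash
python3 - <<'E'
from h import *
m,im=look([('old_a',.008),('studs_a',0)],'w7.png')
E
```

```text
ee [0.5975 0.0218 0.2975] 88.35108147635832 18.85
old_a []
studs_a [(array([126., 247.]), 0.69, array([ 0.4364, -0.017 ]))]
```

View pics/w7.png

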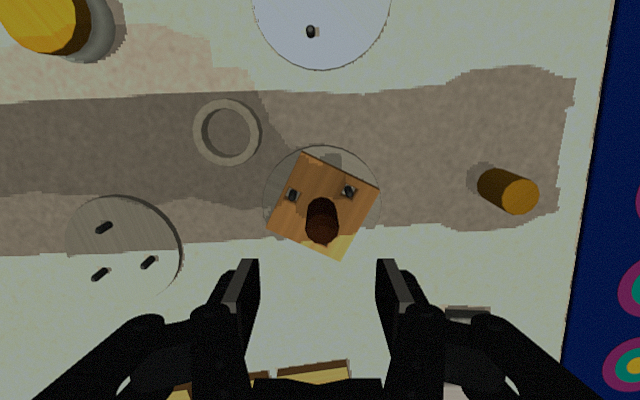

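```bash
python3 - <<'E'
from h import *
m=camera_model('wrist')
P=np.array([atz(m,p,.018)[:2] for p in [(303,152),(380,188),(341,261),(265,228)]]);print(P.mean(0),[np.degrees(np.arctan2(*(P[(i+1)%4]-P[i])[::-1])) for i in range(4)])
print('knob',atz(m,(321,233),.06)[:2])
S=np.array([atz(m,p,.022)[:2] for p in [(292,195),(349,191)]]);print(S,np.linalg.norm(S[0]-S[1]))
E
```

```text
[0.5996 0.0209] [np.float64(-26.492636588711203), np.float64(-116.30833895346507), np.float64(153.38896436913504), np.float64(61.494443713829526)]
knob [0.5984 0.018 ]
[[0.5778 0.0331]
 [0.6193 0.0352]] 0.04149257473766604
```

Emit:
{"method": "move_arm", "body": {
  "jaw": [0.4,0.4,0.4,0.4,0.4,0.4,1,1,1,1],
  "delta_pos": [
    [0.001,-0.0015,-0.01],
    [0,0,-0.03],
    [0,0,-0.03],
    [0,0,-0.022],
    [0,0,0],
    [0,0,0],
    [0,0,0],
    [0,0,0],
    [0,0,0],
    [0,0,0]
  ],
  "yaw": [0,0,0,0,0,0,0,0,0,0],
  "force": 40
}}

```text
time: 19.83
ee_pos: [0.599, 0.0225, 0.2082]
tcp_rot: [-180.0, -0.0, 88.6]
wrist_force: [-0.7, 1.0, 5.9]
opening: 0.021
grasp_force: 39.2
```

Emit:
{"method": "move_arm", "body": {
  "jaw": [1,1,1,1,1,1,1,1,1],
  "delta_pos": [
    [0,0,0],
    [0,0,0.003],
    [0,0,0.005],
    [0,0,0.005],
    [0,0,0.007],
    [0,0,0.02],
    [0,0,0.03],
    [0,0,0.03],
    [0,0,0]
  ],
  "yaw": [0,0,0,0,0,0,0,0,0]
}}

```text
time: 20.58
ee_pos: [0.5991, 0.0223, 0.3132]
tcp_rot: [179.7, 0.0, 88.6]
wrist_force: [0.6, -0.0, -0.1]
opening: 0.0206
grasp_force: 39.3
```

Emit:
{"method": "move_arm", "body": {
  "jaw": [1,1,1,1,1,1,1,1,1,1],
  "delta_pos": [
    [0.001,0.03,0],
    [0.001,0.036,0],
    [0.001,0.036,0],
    [0.001,0.036,0],
    [0.001,0.036,0],
    [0.001,0.036,0],
    [0.001,0.036,0],
    [0.002,0.034,0],
    [0.001,0.012,0],
    [0,0,0]
  ],
  "yaw": [0.05,0.05,0.05,0.05,0.05,0.05,0.05,0.05,0.028,0]
}}

```text
time: 21.42
ee_pos: [0.608, 0.3173, 0.3054]
tcp_rot: [-179.8, 0.0, 113.4]
wrist_force: [0.4, -0.2, -1.3]
opening: 0.0209
grasp_force: 39.4
```

Emit:
{"method": "move_arm", "body": {
  "jaw": [1,1,1,1,1,1,1],
  "delta_pos": [
    [0,0,-0.03],
    [0,0,-0.035],
    [0,0,-0.025],
    [0,0,-0.01],
    [0,0,-0.003],
    [0,0,0],
    [0,0,0]
  ],
  "yaw": [0,0,0,0,0,0,0]
}}

```text
time: 22.0
ee_pos: [0.6087, 0.3135, 0.2039]
tcp_rot: [-179.8, 0.0, 113.0]
wrist_force: [0.1, -0.3, -1.6]
opening: 0.0209
grasp_force: 41.6
```

Emit:
{"method": "move_arm", "body": {
  "jaw": [1,1,1,1],
  "delta_pos": [
    [0,0,-0.002],
    [0,0,-0.002],
    [0,0,0],
    [0,0,0]
  ],
  "yaw": [0,0,0,0]
}}

```text
time: 22.33
ee_pos: [0.6088, 0.3136, 0.2024]
tcp_rot: [-180.0, 0.1, 113.0]
wrist_force: [-3.7, -6.1, 16.8]
opening: 0.0209
grasp_force: 43.2
```

Emit:
{"method": "move_arm", "body": {
  "jaw": [0.4,0.4,0.4,0.4,0.4,0.4,0.4,0.4,0.4,0.4],
  "delta_pos": [
    [0,0,0.001],
    [0,0,0],
    [0,0,0],
    [0,0,0.02],
    [0,0,0.03],
    [0,0,0.03],
    [-0.005,-0.03,0.03],
    [-0.005,-0.03,0.02],
    [0,-0.03,0],
    [0,0,0]
  ],
  "yaw": [0,0,0,0,0,0,0,0,0,0]
}}

```text
time: 23.17
ee_pos: [0.5987, 0.2212, 0.3316]
tcp_rot: [-180.0, 0.1, 112.9]
wrist_force: [-0.5, 1.2, -1.0]
opening: 0.0511
grasp_force: 0.0
```

```bash
python3 - <<'E'
from h import *
m,im=look([('old_a',.005),('studs_a',0),('tray',0),('block_a',0)],'w8.png')
look([('block_a',0),('studs_a',0)],'t8.png','top')
look([('block_a',0)],'s8.png','scene')
E
```

```text
ee [0.5987 0.2212 0.3316] 112.91018735539518 23.1667
old_a [(array([270.,  44.]), 0.71, array([0.5201, 0.313 ])), (array([548., 103.]), 0.65, array([0.7432, 0.3598])), (array([374.,  98.]), 0.56, array([0.6111, 0.308 ]))]
studs_a [(array([242., 362.]), 0.91, array([0.5998, 0.0162])), (array([ 80., 334.]), 0.82, array([ 0.4367, -0.0152])), (array([296., 244.]), 0.63, array([0.6021, 0.1627])), (array([271.,  43.]), 0.55, array([0.5193, 0.3139]))]
tray [(array([323.,  62.]), 0.89, array([0.5628, 0.3169]))]
block_a []
ee [0.5985 0.2257 0.3285] 113.11410231961223 23.4167
block_a [(array([399., 218.]), 0.98, array([ 0.4514, -0.1996])), (array([392., 199.]), 0.69, array([ 0.5127, -0.1814])), (array([387., 173.]), 0.69, array([ 0.5957, -0.1693]))]
studs_a [(array([339., 222.]), 0.96, array([ 0.4451, -0.0157])), (array([328., 173.]), 0.87, array([0.6013, 0.0147])), (array([388., 177.]), 0.62, array([ 0.5835, -0.1719])), (array([282., 173.]), 0.56, array([0.6048, 0.1588])), (array([392., 200.]), 0.22, array([ 0.5086, -0.1809]))]
ee [0.5985 0.2259 0.3286] 113.13914617315955 23.5667
block_a [(array([245., 185.]), 0.92, array([ 0.5159, -0.1818])), (array([258., 172.]), 0.78, array([ 0.448 , -0.1883])), (array([232., 201.]), 0.71, array([ 0.5884, -0.1657]))]
```

View pics/w8.png

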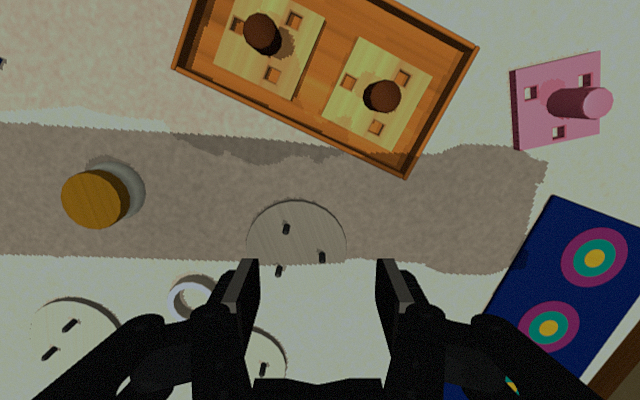

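The wrist view shows both old blocks flat in the tray, at (262,45) and (378,95), with the pink decoy untouched. Now I'll measure the three stud plates from above each one.

Emit:
{"method": "move_arm", "body": {
  "jaw": [0.4,0.4,0.4,0.4,0.4],
  "delta_pos": [
    [0.001,-0.033,0],
    [0.001,-0.032,0],
    [0,0,0],
    [0,0,0],
    [0,0,0]
  ],
  "yaw": [-0.12,-0.12,0,0,0]
}}

```text
time: 24.08
ee_pos: [0.6005, 0.1603, 0.3293]
tcp_rot: [-179.8, 0.0, 99.4]
wrist_force: [-0.8, 0.2, 0.5]
opening: 0.0514
grasp_force: 0.0
```

```bash
cat >> h.py <<'E'
import json
def snap(n):
    o=bot.get_obs();m=camera_model('wrist');im=camera('wrist');save(n+'.png',im)
    json.dump({k:np.array(v).tolist() for k,v in m.items()},open(n+'.json','w'));print(n,o['ee_pos'],o['tcp_rot'])
def load(n): return json.load(open(n+'.json')),cv2.GaussianBlur(cv2.cvtColor(cv2.imread('pics/'+n+'.png'),cv2.COLOR_BGR2GRAY),(0,0),1.2).astype(float)
E
python3 -c "
from h import *
snap('pc')"
```

```text
pc [0.6005 0.1603 0.3293] [-179.8065    0.0129   99.3811]
```

Emit:
{"method": "move_arm", "body": {
  "jaw": [0.4,0.4,0.4,0.4,0.4,0.4,0.4],
  "delta_pos": [
    [0,-0.03,0],
    [0,-0.037,0],
    [0,-0.037,0],
    [0,-0.035,0],
    [0,0,0],
    [0,0,0],
    [0,0,0]
  ],
  "yaw": [0,0,0,0,0,0,0]
}}

```text
time: 24.72
ee_pos: [0.6006, 0.0218, 0.3293]
tcp_rot: [-179.8, 0.0, 99.4]
wrist_force: [-0.6, 0.3, 0.2]
opening: 0.0511
grasp_force: 0.0
```

```bash
python3 -c "
from h import *
snap('pb')"
```

```text
pb [0.6006 0.0218 0.3293] [-179.8033    0.0099   99.3827]
```

Emit:
{"method": "move_arm", "body": {
  "jaw": [0.4,0.4,0.4,0.4,0.4,0.4,0.4,0.4],
  "delta_pos": [
    [-0.03,-0.007,0],
    [-0.035,-0.007,0],
    [-0.035,-0.007,0],
    [-0.035,-0.007,0],
    [-0.025,-0.007,0],
    [0,0,0],
    [0,0,0],
    [0,0,0]
  ],
  "yaw": [0,0,0,0,0,0,0,0]
}}

```text
time: 25.43
ee_pos: [0.441, -0.0131, 0.3297]
tcp_rot: [-179.9, 0.0, 99.4]
wrist_force: [0.5, -0.1, -0.3]
opening: 0.0514
grasp_force: 0.0
```

```bash
cat > fit.py <<'E'
from h import *
from scipy.optimize import minimize
snap('pa')
imgs=[load(n) for n in ['pa','pb','pc']]
def samp(g,u):
    u=np.asarray(u,np.float32);return cv2.remap(g.astype(np.float32),u[None,:,0],u[None,:,1],cv2.INTER_LINEAR)[0]
def cost(p,ims):
    x,y,th=p;c=0;n=0
    for m,g in ims:
        for k in range(3):
            a=np.radians(th+120*k);X=np.array([x+.024*np.cos(a),y+.024*np.sin(a)])
            for z in (.010,.014,.018,.022):
                u=proj(m,[*X,z])
                if not(3<u[0]<637 and 3<u[1]<250):continue
                v=samp(g,[u,*[u+8*np.array([np.cos(t),np.sin(t)]) for t in (0,np.pi)]]);c+=v[0]-.5*(v[1]+v[2]);n+=1
    return c/max(n,1)
init={'near':(.4405,-.016),'far':(.5995,.018),'free':(.602,.161)}
for nm,(x0,y0) in init.items():
    for use in ([0,1,2],[0],[1],[2]):
        ims=[imgs[i] for i in use if 20<proj(imgs[i][0],[x0,y0,.01])[0]<620 and 20<proj(imgs[i][0],[x0,y0,.01])[1]<250]
        if not ims: continue
        best=min(((cost((x0+dx,y0+dy,t),ims),(x0+dx,y0+dy,t)) for dx in np.arange(-.006,.0061,.002) for dy in np.arange(-.006,.0061,.002) for t in range(0,120,4)),key=lambda r:r[0])
        r=minimize(cost,best[1],args=(ims,),method='Nelder-Mead',options=dict(initial_simplex=np.array(best[1])+np.array([[0,0,0],[.001,0,0],[0,.001,0],[0,0,2]])))
        print(nm,use,r.x,r.fun)
E
python3 fit.py
```

```text
pa [ 0.441  -0.0131  0.3297] [-179.8747    0.033    99.4219]
near [0, 1, 2] [  0.4379  -0.0161 103.1282] -88.1091537475586
near [0] [  0.4372  -0.0159 103.5839] -88.1112060546875
near [1] [  0.438   -0.0159 103.3342] -88.73592376708984
far [0, 1, 2] [ 0.5987  0.0181 32.4804] -80.93328857421875
far [0] [ 0.5997  0.0168 32.5742] -66.57450103759766
far [1] [ 0.5988  0.0186 33.3271] -97.39603424072266
free [0, 1, 2] [ 0.6021  0.1622 11.9398] -77.73758697509766
free [2] [ 0.6021  0.1622 11.9398] -77.73758697509766
```

Emit:
{"method": "move_arm", "body": {
  "jaw": [0.4,0.4,0.4,0.4,0.4,0.4,0.4,0.4],
  "delta_pos": [
    [0.015,-0.034,0],
    [0.015,-0.035,0],
    [0.016,-0.035,0],
    [0.016,-0.035,0],
    [0.015,-0.033,0],
    [0,0,0],
    [0,0,0],
    [0,0,0]
  ],
  "yaw": [0,0,0,0,0,0,0,0]
}}

```text
time: 26.15
ee_pos: [0.5181, -0.1857, 0.3285]
tcp_rot: [-179.7, -0.0, 99.3]
wrist_force: [-0.3, 0.1, 0.2]
opening: 0.0515
grasp_force: 0.0
```

```bash
python3 - <<'E'
from h import *
snap('bl');m,_=load('bl')
for r in pinpoint('wrist','block_a'): print(np.round(r['xy']),round(r['confidence'],2),atz(m,r['xy'],0)[:2])
E
```

```text
bl [ 0.5181 -0.1857  0.3285] [-179.7226   -0.0336   99.3377]
[321. 184.] 0.78 [ 0.5189 -0.1818]
[235. 183.] 0.77 [ 0.4446 -0.193 ]
[406. 186.] 0.67 [ 0.5926 -0.1714]
```

View pics/bl.png

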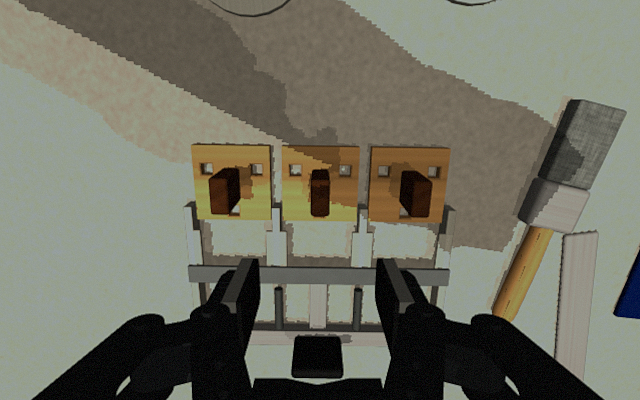

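The wrist view shows the three new blocks at (230,182), (321,184) and (408,184), each with two holes on the tool's +x side. So block yaw = tool yaw − 180°, and the target tool yaw is stud angle + 60° (mod 120). The third hole is hidden behind the bar. Next I'll refine the centres.

```bash
cat > edges.py <<'E'
from h import *
m,g=load('bl')
for nm,c,cs in [('L',(.4446,-.193),[(192,145),(270,146),(272,219),(195,220)]),('M',(.5189,-.1818),[(282,146),(359,145),(358,219),(282,220)]),('R',(.5926,-.1714),[(369,147),(450,146),(447,220),(370,219)])]:
    P=np.array([atz(m,p,.010)[:2] for p in cs]);a=P[1]-P[0];b=P[3]-P[0]
    print(nm,P.mean(0),np.linalg.norm(a),np.linalg.norm(b),np.degrees(np.arctan2(a[1],a[0])))
H=[[(206,169),(258,170)],[(295,171),(344,170)],[(383,171),(434,171)]]
for h in H:
    Q=np.array([atz(m,p,.010)[:2] for p in h]);d=Q[1]-Q[0];u=d/np.linalg.norm(d);print(Q.mean(0)-.012*np.array([-u[1],u[0]]),np.linalg.norm(d))
E
python3 edges.py
```

```text
L [ 0.4445 -0.1912] 0.06387420024009666 0.06519376402165558 8.674115448634383
M [ 0.5179 -0.179 ] 0.06297165602311823 0.06419369966468697 10.142535116835788
R [ 0.5919 -0.1671] 0.06608993962383433 0.06245500444854492 10.108773299864927
[ 0.4449 -0.191 ] 0.04344105104305252
[ 0.5176 -0.1798] 0.04093675447808333
[ 0.5908 -0.1681] 0.042521073715675727
```

Emit:
{"method": "move_arm", "body": {
  "jaw": [0.4,0.4,0.4,0.4,0.4,0.4,0.4,0.4,0.4],
  "delta_pos": [
    [0.0365,0.009,0],
    [0.037,0.009,0],
    [0,0,-0.03],
    [0,0,-0.04],
    [0,0,-0.035],
    [0,0,-0.02],
    [0,0,-0.01],
    [0,0,0],
    [0,0,0]
  ],
  "yaw": [0,0,0,0,0,0,0,0,0]
}}

```text
time: 27.0
ee_pos: [0.5912, -0.1674, 0.1956]
tcp_rot: [-179.9, 0.1, 99.4]
wrist_force: [0.1, -0.3, 1.0]
opening: 0.0513
grasp_force: 0.0
```

Emit:
{"method": "move_arm", "body": {
  "jaw": [1,1,1,1,1,1],
  "delta_pos": [
    [0,0,0],
    [0,0,0],
    [0,0,0],
    [0,0,0],
    [0,0,0],
    [0,0,0]
  ],
  "yaw": [0,0,0,0,0,0],
  "force": 40
}}

```text
time: 27.5
ee_pos: [0.5914, -0.1681, 0.1961]
tcp_rot: [-179.9, 0.1, 99.3]
wrist_force: [-0.2, 0.7, 5.4]
opening: 0.0136
grasp_force: 39.9
```

Emit:
{"method": "move_arm", "body": {
  "jaw": [1,1,1,1,1,1,1],
  "delta_pos": [
    [0,0,0.005],
    [0,0,0.02],
    [0,0,0.03],
    [0,0,0.03],
    [0,0,0.03],
    [0,0,0],
    [0,0,0]
  ],
  "yaw": [0,0,0,0,0,0,0]
}}

```text
time: 28.08
ee_pos: [0.5913, -0.1681, 0.3117]
tcp_rot: [-180.0, 0.1, 99.3]
wrist_force: [-0.4, -0.8, -1.7]
opening: 0.0135
grasp_force: 39.5
```

```bash
python3 -c "
from h import *
snap('hR')
look([('block_a',0)],None,'top')"
```

```text
hR [ 0.5913 -0.1681  0.3117] [-179.9987    0.1243   99.321 ]
ee [ 0.591  -0.1681  0.3097] 99.3197048652411 28.1333
block_a [(array([390., 168.]), 0.44, array([ 0.6127, -0.1818]))]
```

View pics/hR.png

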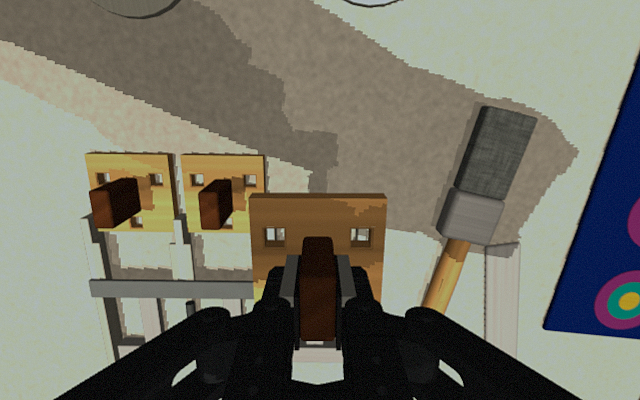

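```bash
python3 - <<'E'
from h import *
m,_=load('hR');t=np.array([.5913,-.1681]);y=np.radians(99.3);ex=np.array([np.cos(y),np.sin(y)]);ey=np.array([ex[1],-ex[0]])
for z in (.1247,.1267):
    Q=np.array([atz(m,p,z)[:2] for p in [(275,234),(361,234),(250,197),(385,196)]])-t
    print(np.c_[Q@ex,Q@ey])
E
```

```text
[[ 0.0126 -0.0205]
 [ 0.0127  0.0209]
 [ 0.0311 -0.0315]
 [ 0.0317  0.0314]]
[[ 0.0134 -0.0202]
 [ 0.0135  0.0207]
 [ 0.0317 -0.0311]
 [ 0.0322  0.031 ]]
```

The held block is centred on the tool to within about 0.5 mm. I'll carry it to the free plate, with the tool at yaw 72°.

Emit:
{"method": "move_arm", "body": {
  "jaw": [1,1,1,1,1,1,1,1,1,1],
  "delta_pos": [
    [0.001,0.03,0],
    [0.001,0.035,0],
    [0.001,0.035,0],
    [0.001,0.035,0],
    [0.001,0.035,0],
    [0.001,0.035,0],
    [0.001,0.035,0],
    [0.001,0.035,0],
    [0.001,0.035,0],
    [0.002,0.02,0]
  ],
  "yaw": [-0.047,-0.047,-0.047,-0.047,-0.047,-0.047,-0.047,-0.047,-0.047,-0.053]
}}

```text
time: 29.07
ee_pos: [0.6013, 0.1652, 0.3075]
tcp_rot: [-179.7, 0.1, 72.0]
wrist_force: [0.6, -0.7, -0.8]
opening: 0.0134
grasp_force: 39.3
```

Emit:
{"method": "move_arm", "body": {
  "jaw": [1,1,1,1,1,1],
  "delta_pos": [
    [0,0,0],
    [0,0,-0.03],
    [0,0,-0.03],
    [0,0,0],
    [0,0,0],
    [0,0,0]
  ],
  "yaw": [0,0,0,0,0,0]
}}

```text
time: 29.57
ee_pos: [0.6021, 0.1616, 0.2503]
tcp_rot: [-179.8, 0.0, 72.0]
wrist_force: [-0.6, -0.4, -0.7]
opening: 0.0138
grasp_force: 39.3
```

Emit:
{"method": "move_arm", "body": {
  "jaw": [1,1,1,1,1,1,1,1],
  "delta_pos": [
    [0,0.0005,-0.015],
    [0,0,-0.01],
    [0,0,-0.005],
    [0,0,-0.004],
    [0,0,-0.004],
    [0,0,-0.002],
    [0,0,0],
    [0,0,0]
  ],
  "yaw": [0,0,0,0,0,0,0,0]
}}

```text
time: 30.23
ee_pos: [0.6021, 0.1625, 0.2096]
tcp_rot: [-179.8, 0.0, 72.1]
wrist_force: [0.5, -0.7, -0.6]
opening: 0.0133
grasp_force: 39.4
```

Studs are through with no contact force. I'll finish seating it.

Emit:
{"method": "move_arm", "body": {
  "jaw": [1,1,1,1,1,1],
  "delta_pos": [
    [0,0,-0.002],
    [0,0,-0.002],
    [0,0,-0.001],
    [0,0,-0.001],
    [0,0,0],
    [0,0,0]
  ],
  "yaw": [0,0,0,0,0,0]
}}

```text
time: 30.73
ee_pos: [0.6019, 0.1626, 0.2041]
tcp_rot: [-179.8, 0.0, 72.1]
wrist_force: [-3.0, 0.2, 4.2]
opening: 0.0132
grasp_force: 40.2
```

Emit:
{"method": "move_arm", "body": {
  "jaw": [0.4,0.4,0.4,0.4,0.4,0.4,0.4],
  "delta_pos": [
    [0,0,0],
    [0,0,0],
    [0,0,0],
    [0,0,0.02],
    [0,0,0.035],
    [0,0,0.035],
    [0,0,0.03]
  ],
  "yaw": [0,0,0,0,0,0,0]
}}

```text
time: 31.32
ee_pos: [0.6019, 0.1625, 0.3253]
tcp_rot: [-179.8, 0.0, 72.0]
wrist_force: [1.0, 1.2, 0.6]
opening: 0.051
grasp_force: 0.0
```

Emit:
{"method": "move_arm", "body": {
  "jaw": [0.4,0.4,0.4,0.4,0.4,0.4,0.4,0.4,0.4,0.4],
  "delta_pos": [
    [-0.008,-0.03,0],
    [-0.009,-0.036,0],
    [-0.009,-0.036,0],
    [-0.009,-0.036,0],
    [-0.009,-0.036,0],
    [-0.009,-0.036,0],
    [-0.009,-0.036,0],
    [-0.009,-0.036,0],
    [-0.009,-0.036,0],
    [-0.004,-0.024,0]
  ],
  "yaw": [0.047,0.047,0.047,0.047,0.047,0.047,0.047,0.047,0.047,0.047]
}}

```text
time: 32.15
ee_pos: [0.5168, -0.1821, 0.3234]
tcp_rot: [-179.8, 0.1, 99.0]
wrist_force: [0.6, -0.1, -0.2]
opening: 0.0511
grasp_force: 0.0
```

Emit:
{"method": "move_arm", "body": {
  "jaw": [0.4,0.4,0.4],
  "delta_pos": [
    [0,0,0],
    [0,0,0],
    [0,0,0]
  ],
  "yaw": [0,0,0]
}}

```text
time: 32.4
ee_pos: [0.5181, -0.1792, 0.3232]
tcp_rot: [-179.8, 0.0, 98.9]
wrist_force: [-0.2, 0.2, -0.3]
opening: 0.0512
grasp_force: 0.0
```

```bash
cat > blk.py <<'E'
from h import *
import sys
n=sys.argv[1];snap(n);m,_=load(n)
for r in pinpoint('wrist','block_a'): print('pin',np.round(r['xy']),round(r['confidence'],2),atz(m,r['xy'],0)[:2])
im=cv2.imread(f'pics/{n}.png')
for r in outline_of('wrist','block_a'):
    if r['confidence']<.3: continue
    M=r['mask'];rows=np.argwhere(M);print('out',r['confidence'],rows[:,1].min(),rows[:,1].max(),rows[:,0].min(),rows[:,0].max())
E
python3 blk.py bM
```

```text
bM [ 0.5181 -0.1792  0.3232] [-179.7984    0.0096   98.9225]
pin [232. 189.] 0.68 [ 0.4439 -0.1906]
pin [319. 188.] 0.55 [ 0.5183 -0.1779]
out 0.62 187 270 152 228
out 0.56 279 358 152 229
```

Emit:
{"method": "move_arm", "body": {
  "jaw": [0.4,0.4,0.4,0.4,0.4,0.4,1,1,1,1],
  "delta_pos": [
    [0,0,-0.03],
    [0,0,-0.04],
    [0,0,-0.035],
    [0,0,-0.024],
    [0,0,0],
    [0,0,0],
    [0,0,0],
    [0,0,0],
    [0,0,0],
    [0,0,0]
  ],
  "yaw": [0,0,0,0,0,0,0,0,0,0]
}}

```text
time: 33.38
ee_pos: [0.5187, -0.1796, 0.1964]
tcp_rot: [-180.0, 0.1, 99.0]
wrist_force: [-0.7, 0.6, 7.0]
opening: 0.0128
grasp_force: 41.0
```

Emit:
{"method": "move_arm", "body": {
  "jaw": [1,1,1,1,1,1,1,1],
  "delta_pos": [
    [0,0,0],
    [0,0,0],
    [0,0,0.005],
    [0,0,0.02],
    [0,0,0.03],
    [0,0,0.03],
    [0,0,0.03],
    [0,0,0]
  ],
  "yaw": [0,0,0,0,0,0,0,0]
}}

```text
time: 34.05
ee_pos: [0.5187, -0.1798, 0.3164]
tcp_rot: [179.8, 0.3, 99.0]
wrist_force: [0.4, 0.3, -0.8]
opening: 0.0131
grasp_force: 39.9
```

Emit:
{"method": "move_arm", "body": {
  "jaw": [1,1,1,1,1,1,1,1,1,1],
  "delta_pos": [
    [0.013,0.033,0],
    [0.014,0.034,0],
    [0.014,0.034,0],
    [0.014,0.034,0],
    [0.014,0.034,0],
    [0.012,0.028,0],
    [0,0,-0.03],
    [0,0,-0.025],
    [0,0,0],
    [0,0,0]
  ],
  "yaw": [-0.017,-0.017,-0.017,-0.017,-0.017,-0.017,0,0,0,0]
}}

```text
time: 34.88
ee_pos: [0.5985, 0.0175, 0.2535]
tcp_rot: [-179.6, 0.0, 93.1]
wrist_force: [0.4, -0.2, -0.9]
opening: 0.0138
grasp_force: 39.7
```

Emit:
{"method": "move_arm", "body": {
  "jaw": [1,1,1,1,1,1,1,1],
  "delta_pos": [
    [0,0.0008,-0.015],
    [0,0,-0.012],
    [0,0,-0.005],
    [0,0,-0.005],
    [0,0,-0.004],
    [0,0,-0.002],
    [0,0,0],
    [0,0,0]
  ],
  "yaw": [0,0,0,0,0,0,0,0]
}}

```text
time: 35.55
ee_pos: [0.5991, 0.0183, 0.2117]
tcp_rot: [-179.8, 0.0, 93.1]
wrist_force: [0.1, 0.6, -1.2]
opening: 0.0133
grasp_force: 39.8
```

Emit:
{"method": "move_arm", "body": {
  "jaw": [1,1,1,1,1,1],
  "delta_pos": [
    [0,0,-0.002],
    [0,0,-0.002],
    [0,0,-0.001],
    [0,0,-0.001],
    [0,0,0],
    [0,0,0]
  ],
  "yaw": [0,0,0,0,0,0]
}}

```text
time: 36.05
ee_pos: [0.599, 0.0183, 0.2053]
tcp_rot: [-179.8, 0.0, 93.1]
wrist_force: [0.4, -0.8, -1.3]
opening: 0.0137
grasp_force: 39.8
```

Emit:
{"method": "move_arm", "body": {
  "jaw": [1,1,1,0.4,0.4,0.4,0.4,0.4,0.4,0.4],
  "delta_pos": [
    [0,0,-0.0015],
    [0,0,-0.0005],
    [0,0,0],
    [0,0,0],
    [0,0,0],
    [0,0,0],
    [0,0,0.02],
    [0,0,0.035],
    [0,0,0.035],
    [0,0,0.03]
  ],
  "yaw": [0,0,0,0,0,0,0,0,0,0]
}}

```text
time: 36.88
ee_pos: [0.5989, 0.0183, 0.3253]
tcp_rot: [-179.8, 0.0, 93.1]
wrist_force: [0.4, -0.5, 0.7]
opening: 0.0513
grasp_force: 0.0
```

Emit:
{"method": "move_arm", "body": {
  "jaw": [0.4,0.4,0.4,0.4,0.4,0.4,0.4,0.4,0.4,0.4],
  "delta_pos": [
    [-0.02,-0.027,0],
    [-0.022,-0.03,0],
    [-0.022,-0.03,0],
    [-0.022,-0.03,0],
    [-0.022,-0.03,0],
    [-0.022,-0.03,0],
    [-0.0245,-0.032,0],
    [0,0,0],
    [0,0,0],
    [0,0,0]
  ],
  "yaw": [0.016,0.016,0.015,0.015,0.015,0.015,0.015,0,0,0]
}}

```text
time: 37.72
ee_pos: [0.4446, -0.1907, 0.3233]
tcp_rot: [-179.8, 0.0, 99.2]
wrist_force: [1.0, 0.4, -0.8]
opening: 0.0511
grasp_force: 0.0
```

```bash
python3 blk.py bL
```

```text
bL [ 0.4446 -0.1907  0.3233] [-179.8262    0.0241   99.2107]
pin [318. 189.] 0.77 [ 0.4438 -0.1902]
out 0.71 280 358 152 228
```

Emit:
{"method": "move_arm", "body": {
  "jaw": [0.4,0.4,0.4,0.4,0.4,0.4,1,1,1,1],
  "delta_pos": [
    [0,0,-0.03],
    [0,0,-0.04],
    [0,0,-0.035],
    [0,0,-0.024],
    [0,0,0],
    [0,0,0],
    [0,0,0],
    [0,0,0],
    [0,0,0],
    [0,0,0]
  ],
  "yaw": [0,0,0,0,0,0,0,0,0,0]
}}

```text
time: 38.7
ee_pos: [0.4452, -0.1909, 0.1962]
tcp_rot: [-180.0, 0.1, 99.3]
wrist_force: [0.1, 0.6, 7.3]
opening: 0.0135
grasp_force: 40.2
```

Emit:
{"method": "move_arm", "body": {
  "jaw": [1,1,1,1,1,1,1,1],
  "delta_pos": [
    [0,0,0],
    [0,0,0],
    [0,0,0.005],
    [0,0,0.02],
    [0,0,0.03],
    [0,0,0.03],
    [0,0,0.03],
    [0,0,0]
  ],
  "yaw": [0,0,0,0,0,0,0,0]
}}

```text
time: 39.37
ee_pos: [0.4452, -0.191, 0.316]
tcp_rot: [179.8, 0.3, 99.3]
wrist_force: [0.7, -0.7, -0.2]
opening: 0.0131
grasp_force: 39.4
```

Emit:
{"method": "move_arm", "body": {
  "jaw": [1,1,1,1,1,1,1,1,1,1],
  "delta_pos": [
    [0,0.017,0],
    [-0.001,0.018,0],
    [-0.001,0.018,0],
    [-0.001,0.018,0],
    [-0.001,0.018,0],
    [-0.001,0.018,0],
    [-0.001,0.018,0],
    [-0.001,0.018,0],
    [0,0.018,0],
    [0,0.0135,0]
  ],
  "yaw": [-0.097,-0.098,-0.098,-0.098,-0.098,-0.097,-0.097,-0.097,-0.097,-0.097]
}}

```text
time: 40.2
ee_pos: [0.4372, -0.0151, 0.3095]
tcp_rot: [-179.8, 0.0, 43.2]
wrist_force: [0.2, 0.6, -1.7]
opening: 0.0135
grasp_force: 39.3
```

Emit:
{"method": "move_arm", "body": {
  "jaw": [1,1,1,1,1],
  "delta_pos": [
    [0,0,0],
    [0,0,-0.03],
    [0,0,-0.025],
    [0,0,0],
    [0,0,0]
  ],
  "yaw": [0,0,0,0,0]
}}

```text
time: 40.62
ee_pos: [0.437, -0.0166, 0.2539]
tcp_rot: [-179.7, 0.1, 43.5]
wrist_force: [0.2, -0.3, -0.6]
opening: 0.0132
grasp_force: 39.3
```

Emit:
{"method": "move_arm", "body": {
  "jaw": [1,1,1,1,1,1,1,1],
  "delta_pos": [
    [0.001,0.0006,-0.015],
    [0,0,-0.012],
    [0,0,-0.005],
    [0,0,-0.005],
    [0,0,-0.004],
    [0,0,-0.002],
    [0,0,0],
    [0,0,0]
  ],
  "yaw": [0,0,0,0,0,0,0,0]
}}

```text
time: 41.28
ee_pos: [0.4386, -0.0156, 0.2116]
tcp_rot: [-179.8, 0.0, 43.5]
wrist_force: [0.1, 0.1, -1.5]
opening: 0.0132
grasp_force: 39.4
```

Emit:
{"method": "move_arm", "body": {
  "jaw": [1,1,1,1,1,1],
  "delta_pos": [
    [0,0,-0.002],
    [0,0,-0.002],
    [0,0,-0.002],
    [0,0,-0.001],
    [0,0,0],
    [0,0,0]
  ],
  "yaw": [0,0,0,0,0,0]
}}

```text
time: 41.78
ee_pos: [0.4385, -0.0155, 0.2044]
tcp_rot: [-179.8, 0.0, 43.5]
wrist_force: [-0.9, 0.5, -0.3]
opening: 0.0133
grasp_force: 39.5
```

Seated. I'll release it, rise and check everything from above.

Emit:
{"method": "move_arm", "body": {
  "jaw": [1,0.4,0.4,0.4,0.4,0.4,0.4,0.4,0.4],
  "delta_pos": [
    [0,0,-0.0005],
    [0,0,0],
    [0,0,0],
    [0,0,0],
    [0,0,0.02],
    [0,0,0.035],
    [0,0,0.035],
    [0.02,0.02,0.03],
    [0.03,0.025,0.01]
  ],
  "yaw": [0,0,0,0,0,0,0,0,0]
}}

```text
time: 42.53
ee_pos: [0.4884, 0.029, 0.3394]
tcp_rot: [179.9, -0.3, 43.3]
wrist_force: [1.4, -1.6, 1.5]
opening: 0.051
grasp_force: 0.0
```

Emit:
{"method": "move_arm", "body": {
  "jaw": [0.4,0.4,0.4,0.4,0.4],
  "delta_pos": [
    [0.025,0.02,0.01],
    [0,0,0.03],
    [0,0,0.03],
    [0,0,0],
    [0,0,0]
  ],
  "yaw": [0.05,0.1,0.1,0,0]
}}

```text
time: 42.95
ee_pos: [0.5139, 0.0496, 0.4052]
tcp_rot: [-179.9, -0.1, 57.8]
wrist_force: [0.3, -0.5, -0.7]
opening: 0.0515
grasp_force: 0.0
```

```bash
python3 - <<'E'
from h import *
snap('fin');look([('block_a',.008),('old_a',.005),('ejector_tab',.06)],'tfin.png','top')
w=cv2.imread('pics/fin.png');camera('scene');s=cv2.cvtColor(camera('scene'),cv2.COLOR_RGB2BGR);save('sfin.png',s[:,:,::-1])
t=cv2.imread('pics/tfin.png')[100:300,160:480]
c=s[130:330,170:490]
cv2.imwrite('pics/final.png',np.vstack([cv2.resize(w,(560,350)),np.hstack([cv2.resize(t,(280,175)),cv2.resize(c,(280,175))])]))
E
```

```text
fin [0.5139 0.0496 0.4052] [-179.9274   -0.0686   57.7849]
ee [0.5137 0.0495 0.4038] 57.734560307334974 43.0
block_a [(array([281., 173.]), 0.86, array([0.6015, 0.1615]))]
old_a [(array([220., 131.]), 0.76, array([0.7458, 0.3537])), (array([272., 276.]), 0.71, array([0.285 , 0.1952])), (array([231., 202.]), 0.66, array([0.5157, 0.3193])), (array([233., 173.]), 0.63, array([0.6075, 0.3119])), (array([189., 176.]), 0.33, array([0.5997, 0.449 ]))]
ejector_tab [(array([444., 185.]), 0.79, array([ 0.5398, -0.3287]))]
```

View pics/final.png

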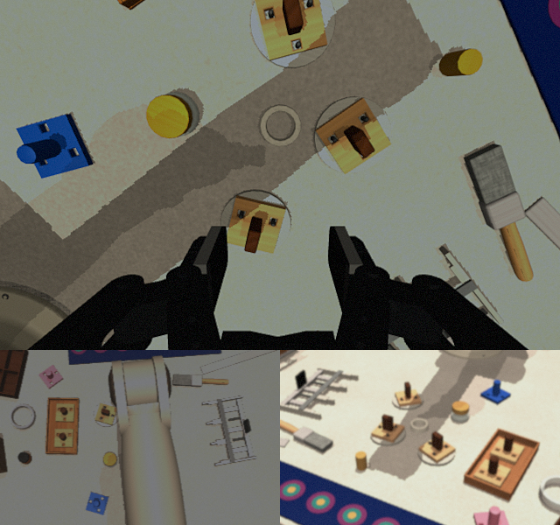

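All three new blocks lie flush with studs through their holes, at (290,15), (352,135) and (258,220). Both old blocks are in the tray, the slide is back, and the bystanders are in place. I'm handing the job in.

```bash
python3 -c "
from workcell import bot
print(bot.job_done())"
```

```text
the job is handed in; nothing more can be done
None
```

The job is done and handed in at about 43 s: the slide was pushed fully in and has sprung back, both old blocks lie knob up side by side in the tray, all three new blocks are seated on their own stud plates, and the other things on the table look unmoved.

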